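# Lock the casting pot's collar

### The arm

A 7-joint arm with a two-finger parallel gripper is mounted at the origin on a cart in front of the work surface, level with it; the furniture and walls round the work are solid. World frame = base frame: x ahead of the robot, y to its left, z up, the work surface at z = 0. Lengths are in mm, angles in rad, forces in N, time in s.
With the tool pointing down it reaches from about 425 to 975 mm from the base axis. Payload 16.7 kg.
Tool frame: the origin (TCP) lies between the finger pads; the fingertips stand 25 mm ahead of it and the grasp point (between the pads) lies 6 mm ahead of it (bot.nose_length is the distance from the TCP to the fingertips, in mm); y points along the fingers, z is the direction in which the jaws open and shut, and the axes are right-handed (so a half turn about y gives the same grasp; the last joint's range is limited). The gripper opens to 85 mm and grips with 20 to 120 N. Pads are 22 mm wide; open, the fingers measure 114 mm over their backs; the gripper's body (76 mm by 85 mm) begins 54 mm behind the grasp point. The pads swing forward as they close: fully open they stand 13 mm farther back than shut.
Start: joints at [-1.357, 0.426, 0.074, 1.606, -0.034, 1.111, -0.067], TCP at [239.557, 631.023, 256.302] pointing down, gripper open.
Joint ranges: [-2.85, 2.85], [-0.5, 2.14], [-1.23, 1.37], [0.21, 2.46], [-1.02, 4.16], [0.16, 2.05], [-2.73, 2.73]. Speed limits (rad/s): [1.89, 1.89, 2.39, 2.39, 3.01, 3.01, 3.01].

### API

Orientations are given as a rotation vector (axis times angle).
In Python, from cell import telemetry, optics, bot gives the robot as it stands.
- The arm moves only by the tool send_rows, never from a script. Its arguments are lists of equal length, an entry for each row: "xyz": the shift along the tool's x, y, z in mm, a list of three; "twist": the turn about the tool's y in rad. In form: {"xyz": [[x, y, z], ...], "twist": [twist, ...]}. A call has exactly 5 rows; each row is the pose to reach, as a shift and turn from the pose commanded when the call began, along the tool's axes at that moment; what a row does not reach only later rows make up. A row lasts 1/12 s, in which the tool goes at most 41.7 mm and 7.16 degrees, less where a joint would pass 70% of its speed; a pose out of reach is approached as far as the arm can. A call with a gripper value outside its range is refused whole. "gripper" is the closure in counts, from 0 (fully open) to 255 (shut), set as the call begins (left out, the last holds). The fingers move at their own pace and stop on an object; "squeeze" is the grip in N (left out, the last holds). Time passes only in rows, so rows that repeat a pose let the fingers close, or fill a call up. It gives the time, the measured TCP pose, the force and the opening at its end, in the units of the state.
- telemetry.state(): the state, without advancing time (a new reading comes with each control period).
- optics.read_camera(name): name is "scene" or "top"; returns a dict with "color" (480x640x3 uint8, blue, green, red), "vfov" (degrees; the focal length in pixels is half the picture's height over the tangent of half this angle, whatever the lens; pixels are square), "cx", "cy" (the principal point, pixels), "eye" and "attitude" of the camera in the world. Camera axes: x right, y down, z forward; pixel columns grow to the right and rows downward; lengths in mm; the calibration is good to about 2 mm. A picture is of the moment at which its call begins. There is no depth.
- bot.hand_in(): hands the job in, once; it reports no verdict.
The state is a dict: "clock": time; "joints": joint angles; "qvel": joint speeds; "joint_torque": joint torques, N m; "tool_pos": TCP position; "tcp_rot": TCP orientation; "force": force on the tool from outside, world axes, zero at the start; "wrist_torque": the same for the moment, N m; "grip_width": finger opening in mm.
Only numpy, scipy, OpenCV 4.12 (cv2) and the standard library are available. Lean on these libraries where they do the work, as an engineer would, in place of code of your own. Each camera call takes 0.05 s, during which the arm holds its last target. There are 200 camera calls.

### The job

Lock the small casting pot: push its blue collar round by the lug until it clicks into the stop at the red mark, in line with the red bolt. Then slide the bolt fully home into the notch in the end of the lug by pushing its red paddle, and leave everything else on the table where it is.

Things in the scene. Friction and masses are not known exactly. Their poses are not given: they have to be found in the camera images.
- pot_axis (a point): On the upright axis of the fixed casting pot, 53 mm above the table, half-way up its collar; z up, x and y level, turning with the pot. The pot: a grey barrel 88 mm across, 86 high, on a dark round foot 156 mm across, 10 high, with a white scale flange (120 mm across, top 41 mm up) under the collar. Frame -y points to the red mark and the bolt.
- red_mark (a point): Red mark on the white flange, 55 mm from the pot's axis, 42 mm above the table, the fifth of six stop marks 20 degrees apart (the others are black). A red stripe on the pot's lid and one on the bolt housing lie in the same direction from the axis. The lug must point this way.
- collar_ring (a joint): Turn of the blue collar (102 mm across, 42 to 64 mm up), rad, growing anticlockwise from above. Stops at 0, 0.349, 0.698, 1.047, 1.396 (red mark), 1.745; ends -0.03, 1.78. The lug points 1.396 - q clockwise of the mark. Leaving a stop takes about 6 N at the lug; past half-way the collar snaps on to the next stop, up to 0.17 rad ahead of what pushes it, and stays.
- lug (a point): Middle of the collar's lug, 78 mm from the pot's axis, 57 mm above the table; x points outwards. The lug is a blue radial tongue 24 mm wide, 51 to 95 mm from the axis, 42 to 72 mm above the table, white line on top. Beside its outer part nothing stands higher than 41 mm. A notch 14 mm wide, open outwards, is cut in its outer 16 mm to take the bolt.
- bolt_rod (a joint): Travel of the bolt towards the pot's axis (m): 0 drawn out, 0.022 fully home, its paddle against the housing. It slides with about 2 N and stays where left. The rod is 9 mm thick, round-nosed, 53 mm above the table; home, its tip stands 15 mm deep in the lug's notch. A lug out of line blocks it or is blocked by it.
- bolt_paddle (a point): Centre of the outer face of the bolt's red paddle, 60 mm above the table; x points outwards from the pot. An upright plate 34 mm wide, 8 thick, 38 to 78 mm above the table; outer face 158 mm from the pot's axis when drawn out, 136 mm when home; free space outside it. The bolt runs in a grey housing 34 mm wide, 74 high, 104 to 128 mm from the axis.
- strip_mold: Bystander, to be left alone: empty white strip mould with X- and O-shaped hollows, 136 x 42 x 12 mm; origin at the centre of its underside.
- mixing_stick: Bystander, to be left alone: wooden mixing stick, 150 x 18 x 9 mm; origin at the centre of its underside.
- bookmark_mold: Bystander, to be left alone: flat white strip mould filled with dark purple glitter, 163 x 36 x 10 mm; origin at the centre of its underside.

How it is judged:
By the outcome, as a careful person would: the job done as asked, in the order asked, and still so for the second after the job is handed in, with the robot touching nothing.
It also fails if it takes over 51 s, if anything falls off the work surface, if the arm or the gripper's body presses on something with over 40 N, if the wrist force passes 120 N, or if a joint passes its speed limit or range.

## Working session

There is one attempt and no reset: what is moved stays moved. The work goes in short steps, Python scripts to look and compute and a tool call to move; the robot and the scene stay as the last step left them, time stands still between calls to the robot, and variables do not carry over. Pictures are saved under pics/ and viewed, about 8 in all and at most 12, crops included, and the job is handed in when it is done.

Besides the shell and the picture viewer there is one more tool, called after "Emit:" as name([rows], argument=value, ...), one row to a line, values as JSON. send_rows: Moves the arm, as the interface text tells. Its arguments: {"type":"object","properties":{"xyz":{"type":"array"},"twist":{"type":"array"},"gripper":{"type":"number"},"squeeze":{"type":"number"}},"required":["xyz","twist"]}

```bash
mkdir -p pics; cat > h.py <<'E'
import numpy as np, cv2
from scipy.spatial.transform import Rotation as R
from cell import telemetry, optics, bot
def cam(n):
    c=optics.read_camera(n); return c
def K(c):
    f=240/np.tan(np.radians(c["vfov"])/2); return f,c["cx"],c["cy"]
def rot(c):
    a=np.array(c["attitude"],float)
    return a if a.shape==(3,3) else R.from_rotvec(a).as_matrix()
def pix2(c,u,v,z):
    f,cx,cy=K(c); d=rot(c)@np.array([(u-cx)/f,(v-cy)/f,1]); e=np.array(c["eye"],float)
    return e+d*(z-e[2])/d[2]
def proj(c,p):
    f,cx,cy=K(c); q=rot(c).T@(np.array(p,float)-np.array(c["eye"]))
    return cx+f*q[0]/q[2],cy+f*q[1]/q[2]
E
python3 - <<'E'
from h import *
for n in("scene","top"):
    c=cam(n); cv2.imwrite(f"pics/{n}0.png",c["color"]); print(n,{k:v for k,v in c.items() if k!="color"})
s=telemetry.state(); print(s)
E
```

```text
scene {'vfov': 43.675607169601044, 'cx': 324.67805595371726, 'cy': 236.94929218542285, 'eye': array([  -48.61840056, -1192.50831371,   962.70459892]), 'attitude': array([-2.12826536,  0.49815361, -0.25839865])}
top {'vfov': 51.284968656926395, 'cx': 315.3861343209407, 'cy': 240.37720756955784, 'eye': array([ 295.22697471,  -19.76296486, 1230.69269651]), 'attitude': array([-2.16984752,  2.10697508, -0.21480955])}
{'clock': 0.1, 'joints': array([-1.3575047 ,  0.42667425,  0.07384575,  1.60654052, -0.03407227,
        1.11080276, -0.06709512]), 'qvel': array([-1.38720353e-03, -1.19735160e-03, -1.83556142e-03, -2.31320183e-04,
       -1.12211640e-03, -9.69811251e-05,  1.70018657e-04]), 'joint_torque': array([ 9.40516853e-03, -9.51515150e+01,  3.77243444e+00, -4.64389873e+01,
        1.98698149e-02,  6.43976731e-03, -8.60105160e-05]), 'tool_pos': array([239.45282952, 630.73711065, 255.67829883]), 'tcp_rot': array([-1.55315129,  0.28478925, -0.28462002]), 'force': array([-0.60691234,  0.53794299, -0.18450794]), 'wrist_torque': array([ 0.0272711, -0.0288542, -0.0155801]), 'grip_width': 85.45066185700793}
```

View pics/top0.png

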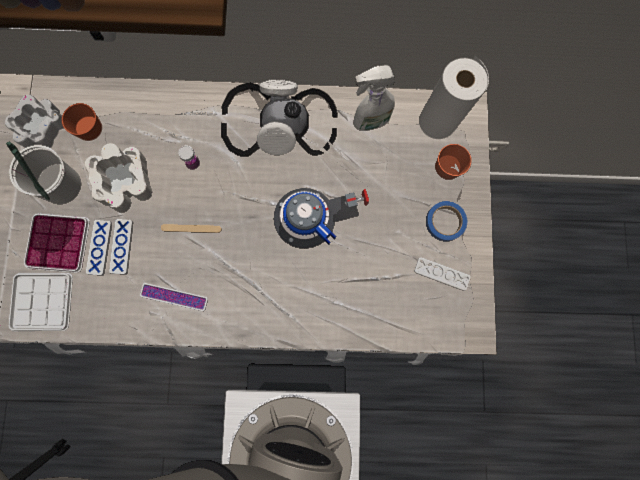

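View pics/scene0.png

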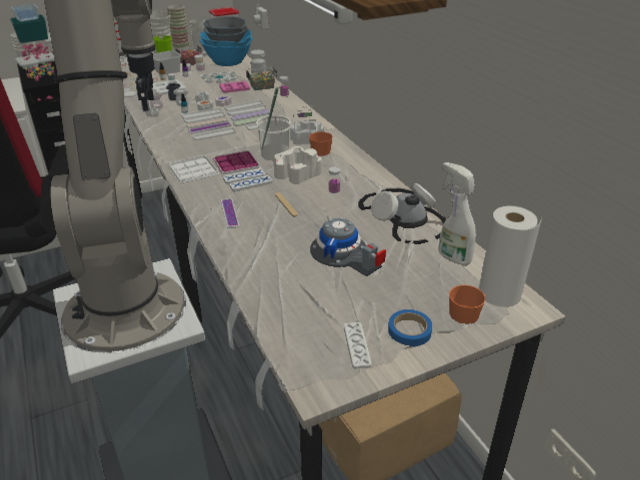

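The top view shows the pot at about (304,212), the lug pointing to lower right at (328,236), and the bolt and its paddle to the right at (365,197). I'll enlarge this area.

```bash
python3 - <<'E'
from h import *
im=cv2.imread("pics/top0.png")[170:260,260:380]; cv2.imwrite("pics/c1.png",cv2.resize(im,None,fx=6.6,fy=6.6,interpolation=cv2.INTER_CUBIC))
im=cv2.imread("pics/scene0.png")[205:285,300:400]; cv2.imwrite("pics/c2.png",cv2.resize(im,None,fx=7,fy=7,interpolation=cv2.INTER_CUBIC))
print(R.from_rotvec(telemetry.state()["tcp_rot"]).as_matrix().round(3))
E
```

```text
[[ 0.935 -0.     0.355]
 [-0.355 -0.001  0.935]
 [ 0.    -1.    -0.001]]
```

View pics/c1.png

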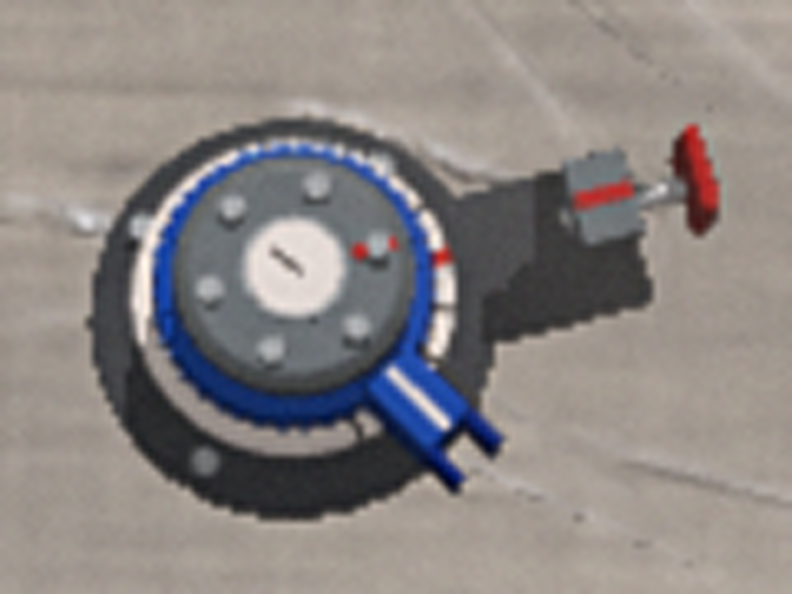

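View pics/c2.png

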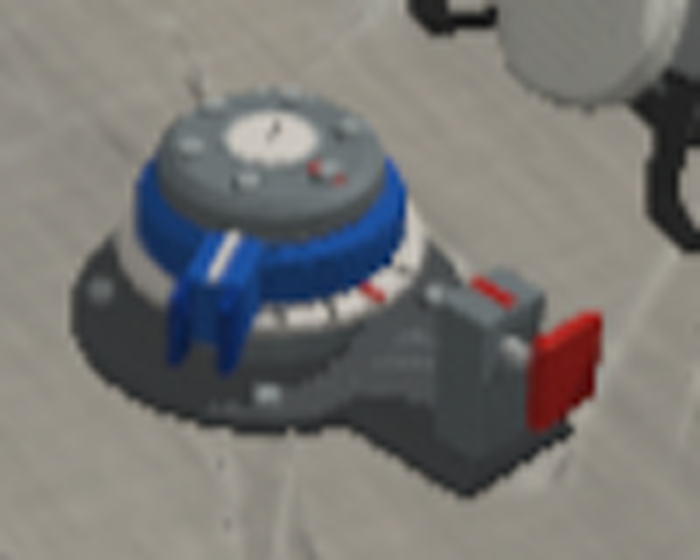

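```bash
python3 - <<'E'
from h import *
from scipy.optimize import least_squares
T=optics.read_camera("top");S=optics.read_camera("scene")
t=lambda u,v:(260+u/6.6-.4,170+v/6.6-.4); s=lambda u,v:(300+u/7-.4,205+v/7-.4)
# cam, pix, kind, r, z
obs=[(T,t(296,266),'m',0,86),(T,t(443,257),'m',55,42),(T,t(576,199),'m',104,74),(T,t(633,188),'m',128,74),
(T,t(293.5,318),'m',0,10),(T,t(447,427),'l',79,72),(T,t(479,463),'l',95,72),
(S,s(272,137),'m',0,86),(S,s(372,293),'m',55,42),(S,s(472,281),'m',104,74),(S,s(512,302),'m',128,74),(S,s(212,280),'l',79,72)]
def res(p,full=False):
    o=[]
    for c,px,k,r,z in obs:
        a=p[2] if k=='m' else p[3]
        q=proj(c,[p[0]+r*np.cos(a),p[1]+r*np.sin(a),z]); o+=[q[0]-px[0],q[1]-px[1]]
    return np.array(o)
p0=pix2(T,*obs[0][1],86)
f=least_squares(res,[p0[0],p0[1],-1.3,-2.2],loss='soft_l1',x_scale=[100,100,1,1]);p=f.x
print(p0,p,np.degrees(p[2:]),"q",1.396-(p[2]-p[3])); print(res(p).reshape(-1,2).round(1))
for n,r,a in(("paddle",158,p[2]),("lug",78,p[3]),("lugend",95,p[2]),("lughalf",78,p[2])):
    print(n,p[0]+r*np.cos(a),p[1]+r*np.sin(a))
E
```

```text
[573.09662445 -15.3125957   86.        ] [572.5756489  -14.52178494  -1.27988835  -2.3381538 ] [ -73.33220056 -133.96634467] q 0.33773454617123666
[[-0.3  0.2]
 [-0.9  0.2]
 [-0.7  0.7]
 [ 0.3 -0.1]
 [-0.1 -0.5]
 [ 0.1  0.6]
 [ 0.  -0.1]
 [ 0.4  0.2]
 [ 0.4  0.1]
 [-0.1 -0.2]
 [ 1.1  0.7]
 [ 0.1  0.4]]
paddle 617.8935521953384 -165.8832319513373
lug 518.4252632821643 -70.66210679301282
lugend 599.823755311325 -105.53024991589434
lughalf 594.947778374369 -89.24452460474306
```

Emit:
send_rows([
  [24,0,-27],
  [48,0,-54],
  [71,0,-82],
  [95,0,-109],
  [119,0,-136],
], twist=[0,0,0,0,0], gripper=255)

```text
clock: 0.62
tool_pos: [302.8, 459.8, 256.1]
tcp_rot: [-1.552, 0.285, -0.285]
force: [0.2, 0.8, 0.6]
grip_width: 25.9
```

Emit:
send_rows([
  [24,0,-27],
  [48,0,-54],
  [71,0,-82],
  [95,0,-109],
  [119,0,-136],
], twist=[0,0,0,0,0])

```text
clock: 1.03
tool_pos: [365.7, 290.5, 256.4]
tcp_rot: [-1.552, 0.285, -0.285]
force: [1.0, 0.2, 0.6]
grip_width: -0.2
```

Emit:
send_rows([
  [24,0,-27],
  [48,0,-54],
  [71,0,-82],
  [95,0,-109],
  [119,0,-136],
], twist=[0,0,0,0,0])

```text
clock: 1.45
tool_pos: [428.6, 121.1, 256.5]
tcp_rot: [-1.552, 0.284, -0.285]
force: [-0.1, 0.2, -0.5]
grip_width: 0.4
```

Emit:
send_rows([
  [24,0,-27],
  [48,0,-54],
  [71,0,-82],
  [95,0,-109],
  [119,0,-136],
], twist=[0.1,0.2,0.3,0.4,0.405])

```text
clock: 1.87
tool_pos: [491.7, -48.3, 256.6]
tcp_rot: [-1.484, 0.605, -0.606]
force: [1.6, 1.3, 0.1]
grip_width: -0.5
```

```bash
cat >> h.py <<'E'
P=np.array([572.6,-14.5]); M=np.radians(-73.33)
def st():
    s=telemetry.state(); r=R.from_rotvec(s["tcp_rot"]).as_matrix()
    print("t",round(s["clock"],2),"tcp",s["tool_pos"].round(1),"xang",np.degrees(np.arctan2(r[1,0],r[0,0])).round(2),"F",s["force"].round(1),"w",round(s["grip_width"],1),"q7",s["joints"][6].round(2))
    return s["tool_pos"],r
def pol(p):
    d=np.array(p[:2])-P; print("r",np.hypot(*d).round(1),"ang from mark",(np.degrees(np.arctan2(d[1],d[0])-M)).round(2))
def at(rad,deg,off): # point at radius, angle from mark (deg), ccw tangential offset
    a=M+np.radians(deg); return P+rad*np.array([np.cos(a),np.sin(a)])+off*np.array([-np.sin(a),np.cos(a)])
def shift(target,z=None):
    p,r=st(); t=np.array([*target,p[2] if z is None else z]); print("target",t.round(1),"tool shift",(r.T@(t-p)).round(1))
E
python3 -c "
from h import *
shift(at(80,-60,-37),73)
c=cam('top'); cv2.imwrite('pics/t2.png',c['color'])"
```

```text
t 1.87 tcp [491.7 -48.3 256.6] xang -44.38 F [1.6 1.3 0.1] w -0.5 q7 0.87
target [490.8 -47.3  73. ] tool shift [ -1.4 183.6   0. ]
```

Emit:
send_rows([
  [0,30,0],
  [0,65,0],
  [0,100,0],
  [0,130,0],
  [0,150,0],
], twist=[0,0,0,0,0])

```text
clock: 2.33
tool_pos: [490.2, -46.5, 103.7]
tcp_rot: [-1.488, 0.602, -0.599]
force: [0.3, 0.8, -0.3]
grip_width: 0.0
```

Emit:
send_rows([
  [-1,8,0],
  [-1,16,0],
  [-1,24,0],
  [-1,30,0],
  [-1,33,0],
], twist=[0,0,0,0,0])

```text
clock: 2.75
tool_pos: [491.1, -45.7, 73.3]
tcp_rot: [-1.486, 0.6, -0.601]
force: [-0.7, 0.5, -0.2]
grip_width: -0.1
```

```bash
python3 -c "
from h import *
st()
a=cam('top')['color'][160:270,250:390]; b=cam('scene')['color'][160:290,270:420]
a=cv2.resize(a,(400,314),interpolation=cv2.INTER_CUBIC);b=cv2.resize(b,(400,347),interpolation=cv2.INTER_CUBIC)
o=np.zeros((347,800,3),np.uint8);o[:314,:400]=a;o[:,400:]=b;cv2.imwrite('pics/d1.png',o)"
```

```text
t 2.75 tcp [491.1 -45.7  73.3] xang -43.98 F [-0.7  0.5 -0.2] w -0.1 q7 1.1
```

View pics/d1.png

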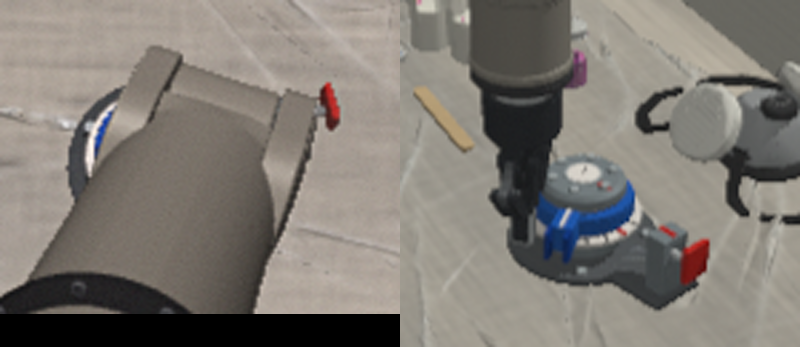

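Emit:
send_rows([
  [3,0,0],
  [6,0,-1],
  [9,0,-1],
  [12,0,-1],
  [14,0,-1],
], twist=[0,0,0,0,0])

```text
clock: 3.27
tool_pos: [500.6, -56.6, 73.6]
tcp_rot: [-1.486, 0.6, -0.601]
force: [-1.2, 0.4, -0.6]
grip_width: 0.3
```

Emit:
send_rows([
  [2.8,0,-0.8],
  [5.7,0,-1.4],
  [8.5,0,-2],
  [11.4,0,-2.4],
  [14.3,0,-2.7],
], twist=[-0.035,-0.07,-0.105,-0.14,-0.175])

```text
clock: 3.68
tool_pos: [508.5, -68.1, 73.3]
tcp_rot: [-1.521, 0.463, -0.462]
force: [-1.3, 1.3, 1.1]
grip_width: -0.0
```

```bash
python3 -c "
from h import *
p,r=st();pol(p); print((telemetry.state()['force']@r).round(1)); a=cam('scene')['color'][200:290,290:410]
cv2.imwrite('pics/d2.png',cv2.resize(a,None,fx=5,fy=5,interpolation=cv2.INTER_CUBIC))"
```

```text
t 3.68 tcp [508.5 -68.1  73.3] xang -33.86 F [-1.3  1.3  1.1] w -0.0 q7 1.29
r 83.5 ang from mark -66.78
[-1.9 -1.   0.4]
```

Emit:
send_rows([
  [5.7,0,-1.4],
  [11.4,0,-2.4],
  [17.2,0,-3],
  [23,0,-3.2],
  [28.7,0,-3],
], twist=[-0.07,-0.14,-0.21,-0.28,-0.349])

```text
clock: 4.15
tool_pos: [530.3, -86.8, 73.2]
tcp_rot: [-1.562, 0.19, -0.189]
force: [-2.1, 0.3, 1.2]
grip_width: -0.2
```

```bash
python3 -c "
from h import *
p,r=st();pol(p); print((telemetry.state()['force']@r).round(1)); a=cam('scene')['color'][200:290,290:410]
cv2.imwrite('pics/d3.png',cv2.resize(a,None,fx=5,fy=5,interpolation=cv2.INTER_CUBIC))"
```

```text
t 4.15 tcp [530.3 -86.8  73.2] xang -13.83 F [-2.1  0.3  1.2] w -0.2 q7 1.6
r 83.7 ang from mark -46.99
[-2.1 -1.2 -0.2]
```

View pics/d3.png

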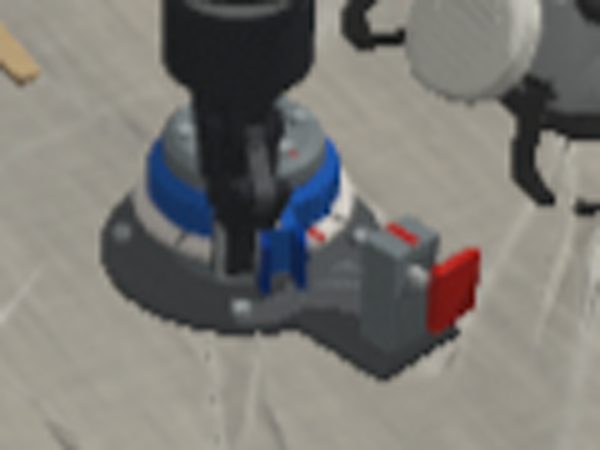

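The lug at (283,258) sits one stop short of the red mark at (316,235), ahead of the finger. I'll go on more gently.

Emit:
send_rows([
  [2.8,0,-0.8],
  [5.7,0,-1.4],
  [8.5,0,-2],
  [11.4,0,-2.4],
  [14.3,0,-2.7],
], twist=[-0.035,-0.07,-0.105,-0.14,-0.175])

```text
clock: 4.62
tool_pos: [543.9, -92.8, 73.3]
tcp_rot: [-1.57, 0.055, -0.055]
force: [-0.6, -1.2, 0.7]
grip_width: 0.0
```

Emit:
send_rows([
  [2.8,0,-0.8],
  [5.7,0,-1.4],
  [8.5,0,-2],
  [11.4,0,-2.4],
  [14.3,0,-2.7],
], twist=[-0.035,-0.07,-0.105,-0.14,-0.175])

```text
clock: 5.03
tool_pos: [557.6, -96.6, 73.2]
tcp_rot: [-1.569, -0.082, 0.083]
force: [-2.1, -1.3, 0.3]
grip_width: 0.2
```

```bash
python3 -c "
from h import *
p,r=st();pol(p); print((telemetry.state()['force']@r).round(1)); a=cam('scene')['color'][200:290,290:410]
cv2.imwrite('pics/d4.png',cv2.resize(a,None,fx=5,fy=5,interpolation=cv2.INTER_CUBIC))"
```

```text
t 5.03 tcp [557.6 -96.6  73.2] xang 6.02 F [-2.1 -1.3  0.3] w 0.2 q7 1.9
r 83.5 ang from mark -27.05
[-2.3 -0.3 -1. ]
```

Emit:
send_rows([
  [1,0,-0.3],
  [2,0,-0.5],
  [3,0,-0.8],
  [4,0,-1.1],
  [4,0,-1.1],
], twist=[-0.012,-0.025,-0.037,-0.05,-0.05])

```text
clock: 5.5
tool_pos: [562.3, -97.0, 73.3]
tcp_rot: [-1.567, -0.123, 0.123]
force: [-0.2, -0.2, -0.0]
grip_width: 0.1
```

```bash
python3 -c "
from h import *
p,r=st();pol(p); print((telemetry.state()['force']@r).round(1)); a=cam('scene')['color'][200:290,290:410]
cv2.imwrite('pics/d5.png',cv2.resize(a,None,fx=5,fy=5,interpolation=cv2.INTER_CUBIC))"
```

```text
t 5.5 tcp [562.3 -97.   73.3] xang 8.99 F [-0.2 -0.2 -0. ] w 0.1 q7 1.94
r 83.2 ang from mark -23.8
[-0.3  0.  -0.1]
```

View pics/d5.png

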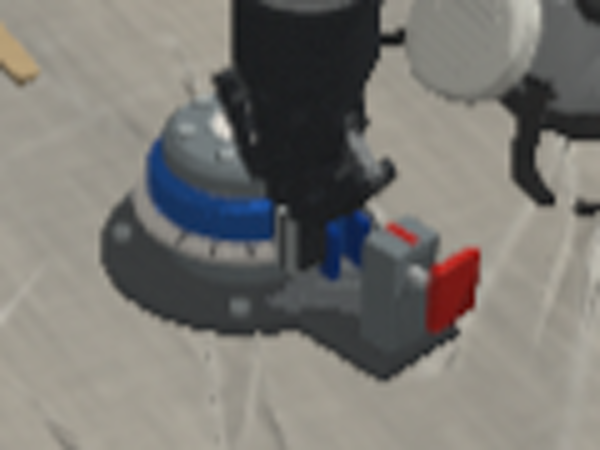

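```bash
python3 -c "
from h import *
c=cam('scene')
for d in(-10,-5,0,5,20):
    print(d,[np.round((np.array(proj(c,[*at(95,d,o),z]))-[290,200])*5).tolist() for o,z in((-12,42),(-12,72),(12,72),(-7,42))])
shift(at(83,0,-50))"
```

```text
-10 [[327.0, 284.0], [329.0, 237.0], [367.0, 222.0], [335.0, 281.0]]
-5 [[341.0, 280.0], [343.0, 233.0], [378.0, 216.0], [348.0, 276.0]]
0 [[354.0, 275.0], [356.0, 228.0], [388.0, 209.0], [361.0, 271.0]]
5 [[366.0, 269.0], [368.0, 222.0], [397.0, 202.0], [372.0, 264.0]]
20 [[396.0, 248.0], [398.0, 201.0], [416.0, 178.0], [400.0, 243.0]]
t 5.6 tcp [562.2 -97.   73.4] xang 8.93 F [ 0.6 -0.7 -0.5] w -0.1 q7 1.94
target [ 548.5 -108.4   73.4] tool shift [-15.3  -0.   -9.1]
```

The prong's lower left edge (≈322,278) fits about −10°, so the lug is still at the half-way point. I'll push a little further.

Emit:
send_rows([
  [1,0,-0.3],
  [2,0,-0.5],
  [3,0,-0.8],
  [4,0,-1.1],
  [4,0,-1.1],
], twist=[-0.012,-0.025,-0.037,-0.05,-0.05])

```text
clock: 6.02
tool_pos: [566.5, -97.6, 73.3]
tcp_rot: [-1.565, -0.163, 0.163]
force: [-0.9, -1.4, -0.2]
grip_width: 0.0
```

```bash
python3 -c "
from h import *
p,r=st();pol(p); print((telemetry.state()['force']@r).round(1)); a=cam('scene')['color'][200:290,290:410]
a=cv2.resize(a,None,fx=5,fy=5,interpolation=cv2.INTER_CUBIC); cv2.imwrite('pics/d6.png',a)
o=cv2.imread('pics/d5.png')
for i in(o,a):
    h=cv2.cvtColor(i,cv2.COLOR_BGR2HSV); 
    for y in(240,255,265,272): 
        m=np.where((h[y,300:420,0]>105)&(h[y,300:420,0]<125)&(h[y,300:420,1]>150))[0]+300
        print(y,(m.min(),m.max()) if len(m) else None)"
```

```text
t 6.02 tcp [566.5 -97.6  73.3] xang 11.88 F [-0.9 -1.4 -0.2] w 0.0 q7 1.98
r 83.3 ang from mark -20.88
[-1.1  0.2 -1.2]
240 (np.int64(327), np.int64(362))
255 (np.int64(327), np.int64(359))
265 (np.int64(323), np.int64(338))
272 (np.int64(324), np.int64(338))
240 (np.int64(336), np.int64(362))
255 (np.int64(334), np.int64(354))
265 (np.int64(338), np.int64(354))
272 (np.int64(348), np.int64(350))
```

Emit:
send_rows([
  [1,0,-0.3],
  [2,0,-0.5],
  [3,0,-0.8],
  [4,0,-1.1],
  [4,0,-1.1],
], twist=[-0.012,-0.025,-0.037,-0.05,-0.05])

```text
clock: 6.48
tool_pos: [570.6, -97.8, 73.3]
tcp_rot: [-1.561, -0.202, 0.202]
force: [-0.7, -0.1, -0.7]
grip_width: -0.3
```

```bash
python3 -c "
from h import *
p,r=st();pol(p); print((telemetry.state()['force']@r).round(1)); a=cam('scene')['color'][200:290,290:410]
a=cv2.resize(a,None,fx=5,fy=5,interpolation=cv2.INTER_CUBIC); cv2.imwrite('pics/d7.png',a)
for i in(a,):
    h=cv2.cvtColor(i,cv2.COLOR_BGR2HSV); 
    for y in(240,255,265,272): 
        m=np.where((h[y,300:420,0]>105)&(h[y,300:420,0]<125)&(h[y,300:420,1]>150))[0]+300
        print(y,(m.min(),m.max()) if len(m) else None)"
```

```text
t 6.48 tcp [570.6 -97.8  73.3] xang 14.75 F [-0.7 -0.1 -0.7] w -0.3 q7 2.02
r 83.3 ang from mark -18.06
[-0.7  0.7  0.1]
240 (np.int64(343), np.int64(362))
255 (np.int64(341), np.int64(359))
265 (np.int64(343), np.int64(357))
272 None
```

View pics/d7.png

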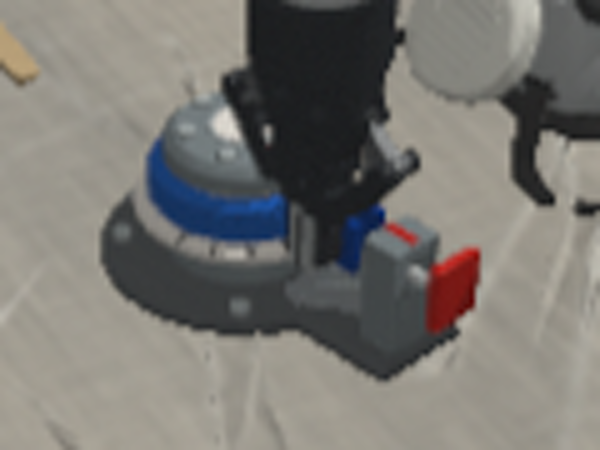

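Emit:
send_rows([
  [-10,0,-2],
  [-25,0,-5],
  [-40,0,-8],
  [-45,-35,-8],
  [-45,-70,-8],
], twist=[0,0,0,0,0])

```text
clock: 6.95
tool_pos: [525.3, -118.0, 142.5]
tcp_rot: [-1.561, -0.195, 0.204]
force: [1.7, -0.1, 0.6]
grip_width: -0.2
```

Emit:
send_rows([
  [0,-30,0],
  [0,-60,0],
  [0,-90,0],
  [0,-110,0],
  [0,-110,0],
], twist=[0,0,0,0,0])

```text
clock: 7.37
tool_pos: [529.7, -117.7, 257.4]
tcp_rot: [-1.562, -0.205, 0.196]
force: [0.7, -0.2, 0.8]
grip_width: -0.0
```

```bash
python3 -c "
from h import *
p,r=st();pol(p); a=cam('scene')['color'][200:290,290:410]
a=cv2.resize(a,None,fx=5,fy=5,interpolation=cv2.INTER_CUBIC); cv2.imwrite('pics/d8.png',a)
shift(at(195,0,0),183)"
```

```text
t 7.37 tcp [ 529.7 -117.7  257.4] xang 14.64 F [ 0.7 -0.2  0.8] w -0.0 q7 1.99
r 111.7 ang from mark -39.23
t 7.42 tcp [ 529.1 -117.4  255.2] xang 14.65 F [ 0.3 -1.  -0.1] w -0.2 q7 1.99
target [ 628.5 -201.3  183. ] tool shift [  74.8   72.6 -106.3]
```

View pics/d8.png

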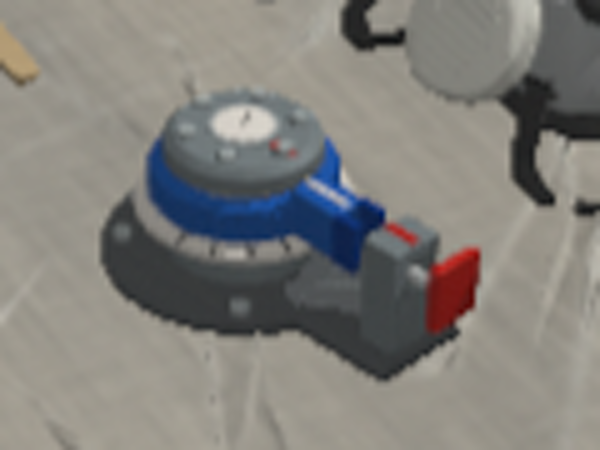

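The lug now lies in line with the stripe: its lower corner at (355,272) against a predicted (354,275) for zero offset. Next I go round to the paddle.

Emit:
send_rows([
  [15,0,-21],
  [30,0,-42],
  [45,0,-63],
  [60,0,-85],
  [75,0,-106],
], twist=[0.12,0.24,0.36,0.48,0.6])

```text
clock: 7.83
tool_pos: [628.1, -201.6, 251.8]
tcp_rot: [-1.554, 0.276, -0.273]
force: [0.7, -0.3, 0.1]
grip_width: -0.1
```

Emit:
send_rows([
  [0,10,0],
  [0,25,0],
  [0,40,0],
  [0,55,0],
  [0,70,0],
], twist=[0.12,0.24,0.36,0.48,0.6])

```text
clock: 8.25
tool_pos: [627.0, -200.8, 181.1]
tcp_rot: [-1.442, 0.743, -0.74]
force: [0.9, 0.4, -0.6]
grip_width: 0.0
```

Emit:
send_rows([
  [0,10,0],
  [0,20,0],
  [0,25,0],
  [0,30,0],
  [0,30,0],
], twist=[0.11,0.22,0.335,0.335,0.335])

```text
clock: 8.67
tool_pos: [627.0, -200.3, 151.3]
tcp_rot: [-1.337, 0.991, -0.987]
force: [0.1, -0.9, -0.6]
grip_width: 0.0
```

```bash
python3 -c "
from h import *
shift(at(190,0,0),70)"
```

```text
t 8.67 tcp [ 627.  -200.3  151.3] xang -73.08 F [ 0.1 -0.9 -0.6] w 0.0 q7 0.81
target [ 627.1 -196.5   70. ] tool shift [-3.5 81.3  1.4]
```

Emit:
send_rows([
  [0,20,0],
  [0,45,1],
  [0,65,1],
  [0,78,1],
  [0,81,1],
], twist=[0,0,0,0,0])

```text
clock: 9.08
tool_pos: [627.9, -200.0, 70.1]
tcp_rot: [-1.335, 0.992, -0.988]
force: [-0.4, -0.4, 0.1]
grip_width: -0.1
```

Emit:
send_rows([
  [-5,0,0],
  [-10,0,0],
  [-14,0,0],
  [-18,0,0],
  [-22,0,0],
], twist=[0,0,0,0,0])

```text
clock: 9.5
tool_pos: [623.2, -178.5, 73.2]
tcp_rot: [-1.333, 0.99, -0.992]
force: [0.2, 0.5, 0.9]
grip_width: -0.1
```

Emit:
send_rows([
  [-3,0,0],
  [-6,0,0],
  [-9,0,0],
  [-12,0,0],
  [-15,0,0],
], twist=[0,0,0,0,0])

```text
clock: 9.92
tool_pos: [618.7, -164.8, 72.5]
tcp_rot: [-1.333, 0.991, -0.992]
force: [1.1, -2.1, 1.1]
grip_width: 0.2
```

```bash
python3 -c "
from h import *
p,r=st();pol(p); print((telemetry.state()['force']@r).round(1))
a=cam('scene')['color'][200:290,290:410]
a=cv2.resize(a,None,fx=5,fy=5,interpolation=cv2.INTER_CUBIC); cv2.imwrite('pics/e1.png',a)"
```

```text
t 9.92 tcp [ 618.7 -164.8   72.5] xang -73.29 F [ 1.1 -2.1  1.1] w 0.2 q7 0.81
r 157.2 ang from mark 0.37
[ 2.3 -1.1  0.4]
```

Emit:
send_rows([
  [-2,0,0],
  [-4,0,0],
  [-6,0,0],
  [-8,0,0],
  [-8,0,0],
], twist=[0,0,0,0,0])

```text
clock: 10.38
tool_pos: [616.1, -156.6, 72.2]
tcp_rot: [-1.333, 0.992, -0.991]
force: [-0.8, 0.1, 0.8]
grip_width: -0.3
```

Emit:
send_rows([
  [-0.5,0,0],
  [-1,0,0],
  [-1.5,0,0],
  [-2,0,0],
  [-2,0,0],
], twist=[0,0,0,0,0])

```text
clock: 10.8
tool_pos: [615.5, -155.2, 72.2]
tcp_rot: [-1.333, 0.992, -0.991]
force: [0.1, -1.6, 0.2]
grip_width: 0.1
```

```bash
python3 -c "
from h import *
p,r=st();pol(p); print((telemetry.state()['force']@r).round(1))"
```

```text
t 10.8 tcp [ 615.5 -155.2   72.2] xang -73.27 F [ 0.1 -1.6  0.2] w 0.1 q7 0.8
r 147.1 ang from mark 0.31
[ 1.6 -0.2 -0.4]
```

Nominally home, but the force has not risen yet. I'll creep on in small steps.

Emit:
send_rows([
  [-0.4,0,0],
  [-0.8,0,0],
  [-1.2,0,0],
  [-1.5,0,0],
  [-1.5,0,0],
], twist=[0,0,0,0,0])

```text
clock: 11.22
tool_pos: [615.3, -154.4, 72.3]
tcp_rot: [-1.334, 0.991, -0.993]
force: [2.8, -5.6, -3.4]
grip_width: -0.0
```

Emit:
send_rows([
  [-0.4,0,0],
  [-0.8,0,0],
  [-1.2,0,0],
  [-1.5,0,0],
  [-1.5,0,0],
], twist=[0,0,0,0,0])

```text
clock: 11.63
tool_pos: [615.2, -154.2, 72.4]
tcp_rot: [-1.334, 0.99, -0.995]
force: [5.0, -12.3, -6.8]
grip_width: -0.1
```

The force climbs to about 14 N while the tool stalls at r≈146 mm, which is the hard stop. I'll back away and check.

Emit:
send_rows([
  [4,0,0],
  [15,0,0],
  [35,0,0],
  [60,0,0],
  [60,-30,0],
], twist=[0,0,0,0,0])

```text
clock: 12.05
tool_pos: [629.9, -213.9, 98.3]
tcp_rot: [-1.337, 0.998, -0.991]
force: [-1.1, -0.3, -0.3]
grip_width: 0.3
```

Emit:
send_rows([
  [0,-40,0],
  [0,-80,0],
  [0,-120,0],
  [0,-150,0],
  [0,-170,0],
], twist=[0,0,0,0,0])

```text
clock: 12.47
tool_pos: [632.6, -210.7, 276.2]
tcp_rot: [-1.331, 0.989, -0.994]
force: [0.2, -0.4, -0.2]
grip_width: -0.1
```

Emit:
send_rows([
  [30,0,0],
  [60,0,0],
  [90,0,0],
  [110,0,0],
  [110,0,0],
], twist=[0,0,0,0,0])

```text
clock: 12.88
tool_pos: [662.9, -320.3, 272.1]
tcp_rot: [-1.334, 0.995, -0.995]
force: [-0.2, -0.9, 0.7]
grip_width: 0.2
```

```bash
python3 -c "
from h import *
st()
a=cam('top')['color'][170:260,260:380]; b=cam('scene')['color'][200:290,290:410]
f=lambda i:cv2.resize(i,(400,300),interpolation=cv2.INTER_CUBIC)
cv2.imwrite('pics/f1.png',np.hstack([f(a),f(b)]))"
```

```text
t 12.88 tcp [ 662.9 -320.3  272.1] xang -73.51 F [-0.2 -0.9  0.7] w 0.2 q7 0.91
```

View pics/f1.png

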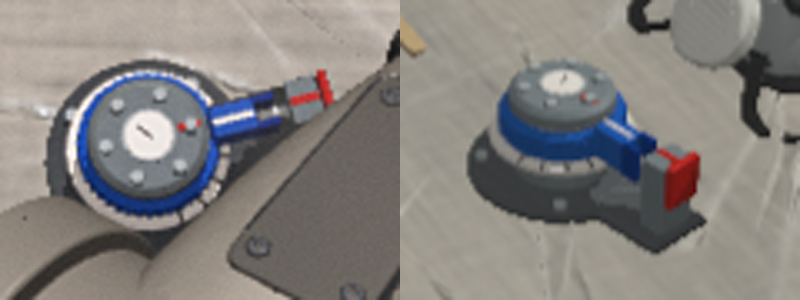

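In the top view the lug at (245,116) is in line with the red stripe, with the rod in its notch. In both views the paddle, at (323,88) and (683,180), sits against the housing. The tool is clear, so I'm handing in.

```bash
python3 -c "
from h import *
st(); print(bot.hand_in())"
```

```text
t 12.98 tcp [ 663.3 -316.3  271.9] xang -73.36 F [-0.1  0.7  0.4] w 0.2 q7 0.91
the job is handed in; nothing more can be done
None
```

The pot is locked, and I handed the job in at 13.0 s of the 51 s. With the closed gripper I pushed the collar's lug anticlockwise through three stops to the red mark. Then I pushed the red paddle until the bolt was fully home.

- **Collar:** with the tool backed off, the lug's corners were within about 3 px of where they should be at the mark, in a crop enlarged 5 times. In mid-push it hung near the half-way point, so I pushed on in small steps until it was in line.
- **Bolt:** the paddle stopped against the housing. The force rose from about 2 N to about 15 N while the tool stalled about 146 mm from the pot's axis; 147 mm was expected. The last views from both cameras show the rod in the notch and the paddle against the housing.
- **The rest:** nothing else was approached, and the tool was clear with no contact force at hand-in. I did not take a separate picture of the bystanders afterwards.

No check failed or disagreed.

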